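# Pack the mixer jars

## Robot

A 6-joint arm with a two-finger parallel gripper is mounted at the origin on the work surface. World frame = base frame: x ahead of the robot, y to its left, z up, the work surface at z = 0. Lengths are in m, angles in degrees, forces in N, time in s.
With the tool pointing down it reaches from about 0.35 to 0.875 m from the base axis. Payload 4.2 kg.
Tool frame: the origin (TCP) lies midway between the tips of the shut fingers; the grasp point (between the pads) lies 19 mm behind it; z points along the fingers, y is the line along which they close (so a half turn about z gives the same grasp; the last joint's range is limited). The gripper opens to 87 mm and grips with 3 to 60 N. Pads are 19 mm wide; open, the fingers measure 117 mm over their backs; the gripper's body (75 mm by 190 mm) begins 51 mm behind the grasp point.
Start: joints at [-50.386, 22.042, 0.453, 0, -68.411, -14.817], TCP at [0.262, -0.567, 0.223] pointing down, gripper open.
Joint ranges: [-179.83, 179.83], [-69.29, 118.12], [-61.27, 80.66], [-181.25, 117.63], [-171.15, -9.14], [-177.46, 177.46]. Speed limits (degrees/s): [159.86, 159.86, 180, 180, 180, 180].

## Interface

Orientations are given as a 3x3 rotation matrix whose columns are the frame's x, y, z axes.
In Python, from station import sense, capture, finish_job, silhouettes, landmark_of gives the robot as it stands.
- The arm moves only by the tool step_arm, never from a script. Its arguments are lists of equal length, an entry for each row: "linear": the shift along the tool's x, y, z in mm, a list of three; "delta_rot": the turn, a rotation vector about the tool's x, y, z in rad, a list of three; "grip": the finger opening in mm, from 0 to 87. A call has 1 to 10 rows; each row shifts and turns the commanded pose from where the row before left it, along the tool's axes as they then stand; what a row does not reach is not made up. A row lasts 1/8 s, in which the tool goes at most 62.5 mm and 10.7 degrees, less where a joint would pass 70% of its speed; a pose out of reach is approached as far as the arm can. A call with a gripper value outside its range is refused whole. The fingers move at their own pace and stop on an object; the grip force is fixed at half the most. Time passes only in rows, so rows that do not move let the fingers close. It gives the time, the measured TCP pose, the force, the opening and the grip force at its end, in the units of the state.
- sense(): the state, without advancing time (a new reading comes with each control period).
- capture(name): name is "scene" or "top"; returns a dict with "img" (384x512x3 uint8, red, green, blue), "fx", "fy", "cx", "cy" (pixels), "world_to_cam" (4x4, takes a point from world to camera coordinates). Camera axes: x right, y up, looking along -z (the intrinsics and any distortion apply to the point x, -y, -z); pixel columns grow to the right and rows downward; lengths in m; the calibration is good to about 2 mm. A picture is of the moment at which its call begins. There is no depth.
- finish_job(): hands the job in; it is judged then, once.
Trained networks look in the newest picture that a camera, given by its name, has taken for a name from the list of things; names that differ only in an ending like _2 or _b are one class to them, and where a whole thing is asked for, a point or a joint stands for the part that bears it (a point fixed in the world has none). Each returns a list of dicts, best first, with "score" (0 to 1); they miss things now and then, are a little off and sometimes report something else, mostly with a low value. They report only what shows in the picture. A call takes as long as a camera call. They do not tell look-alikes from the thing itself.
- silhouettes(camera, label): "mask" (384x512 bool, what is visible of it) and "point" ([column, row] in pixels, amid what is visible of it).
- landmark_of(camera, label): "point" ([column, row] in pixels: a listed point, or the origin of a listed thing).
The state is a dict: "time_s": time; "joints": joint angles; "joint_velocities": joint speeds; "effort": joint torques, N m; "tcp_pos": TCP position; "ee_rot": TCP orientation; "wrist_force": force on the tool from outside, world axes, zero at the start; "moment": the same for the moment, N m; "gripper_width": opening from 0.0 (shut) to 1.0 (fully open); "gripper_force": force on a finger pad.
Only numpy, scipy, OpenCV 4.12 (cv2) and the standard library are available. Lean on these libraries where they do the work, as an engineer would, in place of code of your own. Each camera call takes 0.05 s, during which the arm holds its last target. There are 200 camera calls.

## Task

Pack the four closed jars (the ones with lids) into the caddy for the mixer, each standing upright on the floor of the socket that has its own shape and size: round or square, large or small. They are glass, so lower them in gently rather than dropping them, and leave the two open jars standing where they are.

Things in the scene. Friction and masses are not known exactly. Their poses are not given: they have to be found in the camera images.
- jar_round_large: The round large jar: upright round clear-glass jar closed with an off-white round lid; 62 mm diameter, 92 mm tall including the lid. The lid is the top 20 mm and the widest part (62 mm); the glass below is 4 mm narrower. Origin: centre of the underside; z up. Weighs roughly 0.17 kg. It starts on a 3 mm rubber mat among the other jars.
- jar_round_small: The round small jar: upright round clear-glass jar closed with an off-white round lid; 42 mm diameter, 78 mm tall including the lid. The lid is the top 20 mm and the widest part (42 mm); the glass below is 4 mm narrower. Origin: centre of the underside; z up. Weighs roughly 0.09 kg. It starts on a 3 mm rubber mat among the other jars.
- jar_square_large: The square large jar: upright square clear-glass jar closed with an off-white square lid; 54 by 54 mm, 92 mm tall including the lid. The lid is the top 20 mm and the widest part (54 mm); the glass below is 4 mm narrower. Origin: centre of the underside; z up; x and y square to its flat sides. Weighs roughly 0.17 kg. It starts on a 3 mm rubber mat among the other jars.
- jar_square_small: The square small jar: upright square clear-glass jar closed with an off-white square lid; 38 by 38 mm, 78 mm tall including the lid. The lid is the top 20 mm and the widest part (38 mm); the glass below is 4 mm narrower. Origin: centre of the underside; z up; x and y square to its flat sides. Weighs roughly 0.09 kg. It starts on a 3 mm rubber mat among the other jars.
- socket_round_large: Fixed grey ring with a floor, open on top, 78 mm inner diameter, walls 4 mm, 26 mm high. Origin: centre of its underside, 6 mm above the bench; inner floor 4 mm above the origin; z up. The four sockets stand two by two, 104 mm apart, in a shuffled arrangement in an aluminium caddy 218 mm square with an 18 mm rim.
- socket_round_small: Fixed grey ring with a floor, open on top, 58 mm inner diameter, walls 4 mm, 26 mm high. Origin: centre of its underside, 6 mm above the bench; inner floor 4 mm above the origin; z up. The four sockets stand two by two, 104 mm apart, in a shuffled arrangement in an aluminium caddy 218 mm square with an 18 mm rim.
- socket_square_large: Fixed grey square frame with a floor, open on top, 70 by 70 mm inside, walls 4 mm, 26 mm high. Origin: centre of its underside, 6 mm above the bench; inner floor 4 mm above the origin; z up; x and y square to its walls. The four sockets stand two by two, 104 mm apart, in a shuffled arrangement in an aluminium caddy 218 mm square with an 18 mm rim.
- socket_square_small: Fixed grey square frame with a floor, open on top, 54 by 54 mm inside, walls 4 mm, 26 mm high. Origin: centre of its underside, 6 mm above the bench; inner floor 4 mm above the origin; z up; x and y square to its walls. The four sockets stand two by two, 104 mm apart, in a shuffled arrangement in an aluminium caddy 218 mm square with an 18 mm rim.
- open_jar_round: Look-alike that stays: round clear-glass jar WITHOUT a lid, 58 mm diameter, 80 mm tall, open mouth. Origin: centre of the underside; z up. Stands on the mat among the closed jars.
- open_jar_square: Look-alike that stays: square clear-glass jar WITHOUT a lid, 50 by 50 mm, 78 mm tall, open top. Origin: centre of the underside; z up, x and y square to its sides. Stands on the mat among the closed jars.
There are look-alikes about, which are no part of the job. Leave any pink or yellow look-alike of the jar_round_large alone.

How it is judged (in metres and radians):
At the end, for the whole second after the job is handed in: Each closed jar stands upright (within 0.1 rad), at rest, on the floor of the socket of its own shape and size (underside less than 6 mm above the socket's inner floor, centre within 13 mm of the socket's centre); both open jars stand upright within 30 mm of where they started (horizontal distance between jar_round_large and socket_round_large below 0.013 m and z of jar_round_large in the frame of socket_round_large between -0.002 and 0.01 m and angle between each of jar_round_large, jar_round_small, jar_square_large, jar_square_small, open_jar_round, open_jar_square's own z axis and vertical below 0.1 rad and linear speed of each of jar_round_large, jar_round_small, jar_square_large, jar_square_small, open_jar_round, open_jar_square below 0.02 m/s and horizontal distance between jar_round_small and socket_round_small below 0.013 m and z of jar_round_small in the frame of socket_round_small between -0.002 and 0.01 m and horizontal distance between jar_square_large and socket_square_large below 0.013 m and z of jar_square_large in the frame of socket_square_large between -0.002 and 0.01 m and horizontal distance between jar_square_small and socket_square_small below 0.013 m and z of jar_square_small in the frame of socket_square_small between -0.002 and 0.01 m and distance of each of open_jar_round, open_jar_square from where it was at the start of the episode below 0.03 m); the robot touches nothing.
It fails at once if a closed jar is dropped or banged into its socket (faster than 0.4 m/s over the last 15 mm above the socket's floor) ((horizontal distance between jar_round_large and socket_round_large below 0.03 m and z of jar_round_large in the frame of socket_round_large below 0.019 m and linear speed of jar_round_large above 0.4 m/s) or (horizontal distance between jar_round_small and socket_round_small below 0.03 m and z of jar_round_small in the frame of socket_round_small below 0.019 m and linear speed of jar_round_small above 0.4 m/s) or (horizontal distance between jar_square_large and socket_square_large below 0.03 m and z of jar_square_large in the frame of socket_square_large below 0.019 m and linear speed of jar_square_large above 0.4 m/s) or (horizontal distance between jar_square_small and socket_square_small below 0.03 m and z of jar_square_small in the frame of socket_square_small below 0.019 m and linear speed of jar_square_small above 0.4 m/s)).
It also fails if it takes over 120 s, if anything falls off the work surface, if the arm or the gripper's body presses on something with over 40 N, if the wrist force passes 120 N, or if a joint passes its speed limit or range.

## Working session

There is one attempt and no reset: what is moved stays moved. The work goes in short steps, Python scripts to look and compute and a tool call to move; the robot and the scene stay as the last step left them, time stands still between calls to the robot, and variables do not carry over. Pictures are saved under pics/ and viewed, at most 14 in all, crops included, and the job is handed in when it is done.

Besides the shell and the picture viewer there is one more tool, called after "Request:" in YAML: its name, and indented under it one key for each argument. step_arm: Moves the arm, as the interface text tells. Its arguments: {"type":"object","properties":{"linear":{"type":"array"},"delta_rot":{"type":"array"},"grip":{"type":"array"}},"required":["linear","delta_rot","grip"]}

```bash
ls; mkdir -p pics
cat > h.py <<'E'
import numpy as np, cv2
from station import *
def ray(c,px,z):
    p=(np.array(px,float)-[c['cx'],c['cy']])/[c['fx'],c['fy']]
    M=np.linalg.inv(c['world_to_cam']); d=M[:3,:3]@[p[0],-p[1],-1]; o=M[:3,3]
    return (o+d*(z-o[2])/d[2])
def proj(c,P):
    q=c['world_to_cam']@np.append(P,1); return np.array([c['cx']+c['fx']*q[0]/-q[2],c['cy']-c['fy']*q[1]/-q[2]])
E
python3 - <<'E'
from h import *
s=sense(); print({k:np.round(v,3).tolist() for k,v in s.items()})
for n in ['top','scene']:
    c=capture(n); print(n,c['fx'],c['cx'],c['cy'],[k for k in c],np.round(np.linalg.inv(c['world_to_cam']),3).tolist())
    cv2.imwrite(f'pics/{n}0.png',cv2.resize(c['img'][...,::-1],None,fx=1.5,fy=1.5))
    for l,h in [('jar_round_large',.095),('jar_round_small',.081),('jar_square_large',.095),('jar_square_small',.081),('open_jar_round',.083),('open_jar_square',.081),('socket_round_large',.032),('socket_round_small',.032),('socket_square_large',.032),('socket_square_small',.032)]:
        print(l,[(round(r['score'],2),np.round(r['point']).tolist(),int(r['mask'].sum()),np.round(ray(c,r['point'],h)[:2],3).tolist()) for r in silhouettes(n,l)[:3]],
         [(round(r['score'],2),np.round(r['point']).tolist(),np.round(ray(c,r['point'],.006 if 'so' in l else .003)[:2],3).tolist()) for r in landmark_of(n,l)[:3]])
E
```

```text
pics
{'time_s': 0.0, 'joints': [-50.387, 22.093, 0.378, -0.031, -68.411, -14.817], 'joint_velocities': [-0.049, -0.018, -0.04, -0.128, 0.022, 0.04], 'effort': [0.001, -39.066, 18.741, 4.22, 0.011, -0.0], 'tcp_pos': [0.262, -0.567, 0.221], 'ee_rot': [[-0.908, -0.419, -0.001], [-0.419, 0.908, 0.002], [0.0, 0.002, -1.0]], 'wrist_force': [0.774, 0.328, 0.14], 'moment': [-0.016, -0.015, -0.006], 'gripper_force': 0.0, 'gripper_width': 1.0}
top 407.66244951775025 258.8606958240053 189.83967191665823 ['img', 'fx', 'fy', 'cx', 'cy', 'world_to_cam'] [[0.012, 0.991, -0.132, 0.338], [-1.0, 0.012, 0.0, -0.041], [0.002, 0.132, 0.991, 0.998], [0.0, 0.0, 0.0, 1.0]]
jar_round_large [(0.95, [432.0, 147.0], 910, [0.56, -0.433]), (0.94, [386.0, 255.0], 802, [0.317, -0.322]), (0.85, [340.0, 266.0], 743, [0.293, -0.22])] [(0.83, [426.0, 151.0], [0.572, -0.459]), (0.82, [326.0, 196.0], [0.457, -0.207]), (0.76, [381.0, 254.0], [0.318, -0.337])]
jar_round_small [(0.75, [283.0, 146.0], 350, [0.563, -0.096])] [(0.73, [279.0, 152.0], [0.566, -0.091])]
jar_square_large [(0.72, [277.0, 198.0], 612, [0.441, -0.082
[... 1838 characters left out ...]
4.0, 181.0], [0.561, -0.317])]
open_jar_square [(0.66, [309.0, 254.0], 1304, [0.615, 0.146]), (0.64, [182.0, 185.0], 852, [0.577, -0.183])] [(0.84, [184.0, 194.0], [0.553, -0.203])]
socket_round_large [(0.97, [310.0, 252.0], 1186, [0.58, 0.139])] [(0.62, [308.0, 253.0], [0.572, 0.132]), (0.39, [373.0, 250.0], [0.497, 0.259])]
socket_round_small [(0.69, [336.0, 224.0], 721, [0.487, 0.164])] [(0.75, [331.0, 225.0], [0.478, 0.152])]
socket_square_large [(0.88, [374.0, 244.0], 1360, [0.499, 0.256]), (0.64, [248.0, 168.0], 973, [0.43, -0.09])] []
socket_square_small [(0.8, [355.0, 279.0], 1003, [0.599, 0.249]), (0.48, [307.0, 252.0], 1240, [0.583, 0.133])] [(0.76, [352.0, 285.0], [0.601, 0.246])]
```

View pics/top0.png

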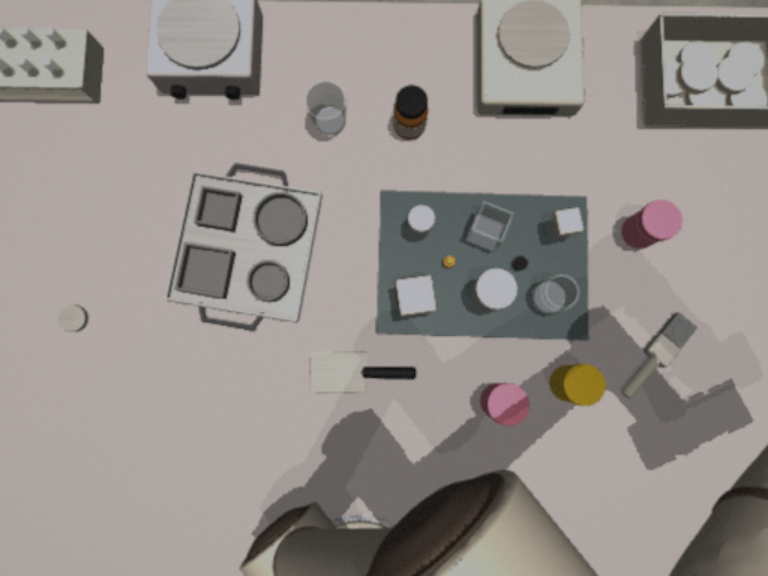

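View pics/scene0.png

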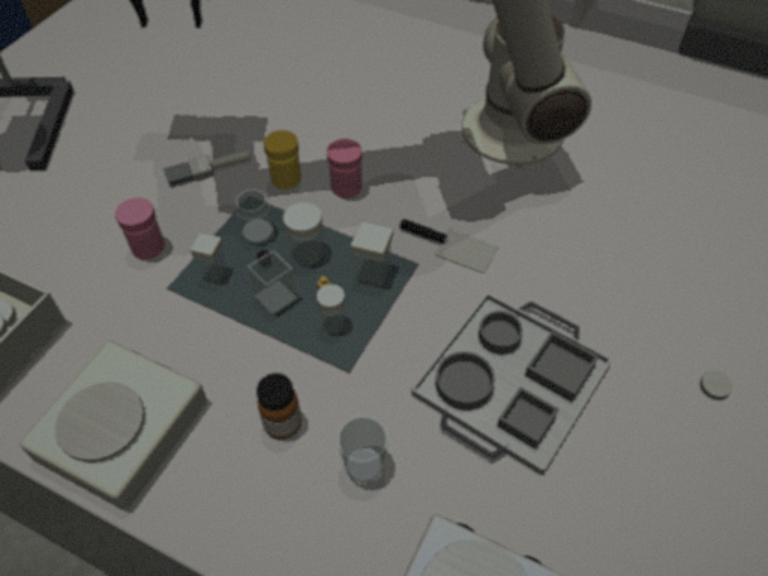

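The two views agree. In the top view (native pixels) the closed jars' lids are at about (281,145), (379,147), (277,197) and (331,193). The open jars are at (327,151) and (368,196), and the caddy is around (163,165), turned a few degrees. Next I measure the lids and the grid.

```bash
cat > meas.py <<'E'
from h import *
L={'RL':((331,193),.095),'RS':((281,145),.081),'SL':((277,197),.095),'SS':((379,147),.081)}
def lids(c):
    g=cv2.resize(cv2.cvtColor(c['img'],cv2.COLOR_RGB2GRAY),None,fx=4,fy=4,interpolation=cv2.INTER_CUBIC)
    for k,(p,z) in L.items():
        x,y=p; w=26; x0,y0=(x-w)*4,(y-w)*4; t=g[y0:y0+8*w,x0:x0+8*w]
        v=np.percentile(t[4*w-12:4*w+12,4*w-12:4*w+12],50); m=(t>0.75*v).astype(np.uint8)
        n,lab,st,_=cv2.connectedComponentsWithStats(m); b=lab[4*w,4*w]
        cn=max(cv2.findContours((lab==b).astype(np.uint8),0,1)[0],key=cv2.contourArea)[:,0]
        W=np.array([ray(c,((q[0]+x0+.5)/4-.5,(q[1]+y0+.5)/4-.5),z)[:2] for q in cn])
        r=cv2.minAreaRect((W*1000).astype(np.float32)); print(k,v,np.round(r[0],1),np.round(r[1],1),round(r[2],1))
if __name__=='__main__':
    c=capture('top'); lids(c)
    G={}
    for k,l in zip(['RL','RS','SL','SS'],['round_large','round_small','square_large','square_small']):
        r=silhouettes('top','socket_'+l)[0]; cn=max(cv2.findContours(r['mask'].astype(np.uint8),0,1)[0],key=cv2.contourArea)[:,0]
        W=np.array([ray(c,q,.032)[:2] for q in cn]); q=cv2.minAreaRect((W*1000).astype(np.float32)); print('sock',k,np.round(q[0],1),np.round(q[1],1),round(q[2],1)); G[k]=np.array(q[0])
    loc={'RL':(1,-1),'RS':(-1,-1),'SL':(-1,1),'SS':(1,1)}
    A=np.array([np.array(loc[k])*52 for k in G],float);B=np.array([G[k] for k in G]);m=B.mean(0)
    U,_,V=np.linalg.svd(A.T@(B-m)); R=(U@V).T
    print('center',m,'yaw',np.degrees(np.arctan2(R[1,0],R[0,0])),dict(zip(G,np.round(A@R.T+m,1).tolist())))
E
python3 meas.py
```

```text
RL 179.0 [ 455.5 -202.4] [60.2 61. ] 0.7
RS 179.0 [565.4 -90.4] [40.6 40.6] 46.1
SL 179.0 [444.5 -82.3] [53.8 54.2] 8.9
SS 179.0 [ 563.7 -317.9] [37.7 37.5] 10.3
sock RL [574.4 135.1] [84.4 85.3] 0.7
sock RS [472.  150.1] [73.3 60.6] 59.0
sock SL [487.9 252.7] [85.9 80.4] 81.3
sock SS [588.8 237.1] [74.5 68.4] 79.2
center [530.76462555 193.75216293] yaw -8.506741661393438 {'RL': [574.5, 134.6], 'RS': [471.6, 150.0], 'SL': [487.0, 252.9], 'SS': [589.9, 237.5]}
```

```bash
cat > plan.py <<'E'
import sys
from h import *
# usage: plan.py x y z yawY n   (mm, deg; yaw of tool y axis mod 180)
x,y,z,yw,n=map(float,sys.argv[1:6]); n=int(n)
s=sense(); p=s['tcp_pos']*np.array(1000.); R=np.array(s['ee_rot'])
a=np.degrees(np.arctan2(R[1,1],R[0,1])); d=(yw-a+90)%180-90
print('now',np.round(p,1),'yaw',round(a,1),'dyaw',round(d,1),'grip',s['gripper_width'],s['gripper_force'],'tilt',np.round(R[:2,2],4))
w=(np.array([x,y,z])-p)/n
for i in range(n):
    t=np.radians(a+d*i/n); Y=np.array([np.cos(t),np.sin(t),0]); X=np.cross(Y,[0,0,-1])
    print(np.round([w@X,w@Y,-w[2]],1).tolist(),end=', ')
print('\nrotz per row',round(-np.radians(d)/n,4))
E
python3 plan.py 456 -203 200 135 9
```

```text
now [ 262.2 -567.4  222.6] yaw 114.8 dyaw 20.2 grip 1.0011651456604593 0.0 tilt [ 0. -0.]
[-36.5, 27.7, 2.5], [-37.6, 26.3, 2.5], [-38.6, 24.8, 2.5], [-39.5, 23.2, 2.5], [-40.4, 21.7, 2.5], [-41.2, 20.1, 2.5], [-42.0, 18.4, 2.5], [-42.7, 16.8, 2.5], [-43.3, 15.1, 2.5], 
rotz per row -0.0392
```

Request:
step_arm:
  linear:
    - [-36.5, 27.7, 2.5]
    - [-37.6, 26.3, 2.5]
    - [-38.6, 24.8, 2.5]
    - [-39.5, 23.2, 2.5]
    - [-40.4, 21.7, 2.5]
    - [-41.2, 20.1, 2.5]
    - [-42, 18.4, 2.5]
    - [-42.7, 16.8, 2.5]
    - [-43.3, 15.1, 2.5]
    - [0, 0, 0]
  delta_rot:
    - [0, 0, -0.039]
    - [0, 0, -0.039]
    - [0, 0, -0.039]
    - [0, 0, -0.039]
    - [0, 0, -0.039]
    - [0, 0, -0.039]
    - [0, 0, -0.039]
    - [0, 0, -0.039]
    - [0, 0, -0.039]
    - [0, 0, 0]
  grip: [87, 87, 87, 87, 87, 87, 87, 87, 87, 87]

```text
time_s: 3.6
tcp_pos: [0.4574, -0.201, 0.2001]
ee_rot: [[-0.705, -0.709, 0.0], [-0.709, 0.705, 0.0], [-0.0, -0.0, -1.0]]
wrist_force: [-0.3, -0.1, 0.8]
gripper_width: 0.999
gripper_force: 0.0
```

```bash
python3 plan.py 456 -203 66 135 4
python3 - <<'E'
from h import *
c=capture('scene'); im=c['img'][70:220,110:310,::-1]; cv2.imwrite('pics/s1.png',cv2.resize(im,None,fx=3.5,fy=3.5))
E
```

```text
now [ 457.4 -201.   200.1] yaw 135.2 dyaw -0.2 grip 0.9991780640344685 0.0 tilt [0.0004 0.    ]
[0.6, -0.1, 33.5], [0.6, -0.1, 33.5], [0.6, -0.1, 33.5], [0.6, -0.1, 33.5], 
rotz per row 0.0007
```

View pics/s1.png

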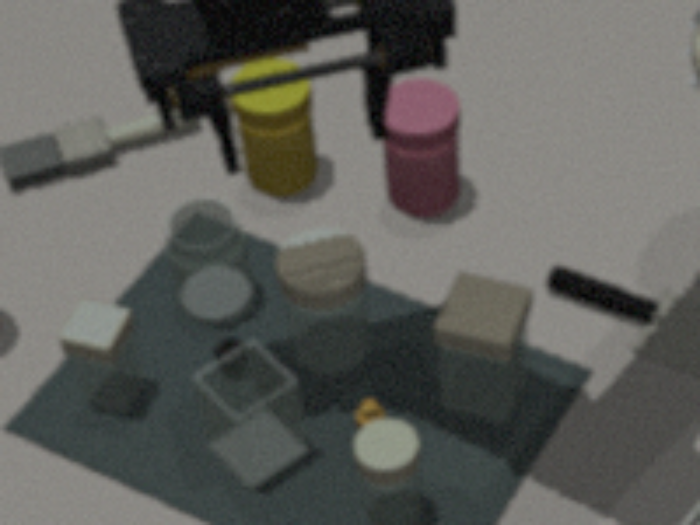

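The shot shows the open fingers (crop tips near (232,170) and (378,135)) straddling the large round lid at (320,260), so I descend.

Request:
step_arm:
  linear:
    - [0.6, -0.1, 33.5]
    - [0.6, -0.1, 33.5]
    - [0.6, -0.1, 33.5]
    - [0.6, -0.1, 33.5]
    - [0, 0, 0]
    - [0, 0, 0]
    - [0, 0, 0]
    - [0, 0, 0]
    - [0, 0, 0]
  delta_rot:
    - [0, 0, 0]
    - [0, 0, 0]
    - [0, 0, 0]
    - [0, 0, 0]
    - [0, 0, 0]
    - [0, 0, 0]
    - [0, 0, 0]
    - [0, 0, 0]
    - [0, 0, 0]
  grip: [87, 87, 87, 87, 87, 55, 55, 55, 55]

```text
time_s: 4.78
tcp_pos: [0.4551, -0.2051, 0.067]
ee_rot: [[-0.708, -0.706, 0.001], [-0.706, 0.708, -0.0], [-0.001, -0.001, -1.0]]
wrist_force: [-1.3, 1.4, 3.9]
gripper_width: 0.705
gripper_force: 30.0
```

Request:
step_arm:
  linear:
    - [0, 0, 0]
    - [0, 0, 0]
    - [0, 0, -15]
    - [0, 0, -40]
    - [0, 0, -40]
    - [0, 0, -40]
    - [0, 0, 0]
    - [0, 0, 0]
  delta_rot:
    - [0, 0, 0]
    - [0, 0, 0]
    - [0, 0, 0]
    - [0, 0, 0]
    - [0, 0, 0]
    - [0, 0, 0]
    - [0, 0, 0]
    - [0, 0, 0]
  grip: [55, 55, 55, 55, 55, 55, 55, 55]

```text
time_s: 5.78
tcp_pos: [0.4538, -0.2047, 0.1998]
ee_rot: [[-0.709, -0.706, -0.002], [-0.706, 0.709, 0.001], [0.001, 0.002, -1.0]]
wrist_force: [-0.0, -1.0, -1.4]
gripper_width: 0.705
gripper_force: 30.0
```

```bash
python3 plan.py 574.5 134.6 200 135 10
```

```text
now [ 453.8 -204.7  199.8] yaw 134.9 dyaw 0.1 grip 0.7045850750788161 29.994622408412397 tilt [-0.0021  0.0012]
[-32.5, 15.5, -0.0], [-32.5, 15.5, -0.0], [-32.5, 15.5, -0.0], [-32.5, 15.5, -0.0], [-32.5, 15.5, -0.0], [-32.5, 15.5, -0.0], [-32.5, 15.5, -0.0], [-32.5, 15.5, -0.0], [-32.5, 15.5, -0.0], [-32.5, 15.5, -0.0], 
rotz per row -0.0002
```

Request:
step_arm:
  linear:
    - [-15, 7, 0]
    - [-34.5, 16.5, 0]
    - [-34.5, 16.5, 0]
    - [-34.5, 16.5, 0]
    - [-34.5, 16.5, 0]
    - [-34.5, 16.5, 0]
    - [-34.5, 16.5, 0]
    - [-34.5, 16.5, 0]
    - [-34.5, 16.5, 0]
    - [-34, 16, 0]
  delta_rot:
    - [0, 0, 0]
    - [0, 0, 0]
    - [0, 0, 0]
    - [0, 0, 0]
    - [0, 0, 0]
    - [0, 0, 0]
    - [0, 0, 0]
    - [0, 0, 0]
    - [0, 0, 0]
    - [0, 0, 0]
  grip: [55, 55, 55, 55, 55, 55, 55, 55, 55, 55]

```text
time_s: 7.02
tcp_pos: [0.575, 0.1361, 0.1992]
ee_rot: [[-0.708, -0.706, -0.003], [-0.706, 0.708, -0.001], [0.003, 0.001, -1.0]]
wrist_force: [0.1, -1.2, -1.6]
gripper_width: 0.701
gripper_force: 30.0
```

Request:
step_arm:
  linear:
    - [0, 0, 30]
    - [0, 0, 30]
    - [0, 0, 20]
    - [0, 0, 0]
    - [0, 0, 0]
  delta_rot:
    - [0, 0, 0]
    - [0, 0, 0]
    - [0, 0, 0]
    - [0, 0, 0]
    - [0, 0, 0]
  grip: [55, 55, 55, 55, 55]

```text
time_s: 7.65
tcp_pos: [0.5759, 0.1346, 0.1212]
ee_rot: [[-0.708, -0.706, 0.0], [-0.706, 0.708, -0.0], [-0.0, -0.0, -1.0]]
wrist_force: [-0.2, 0.5, -1.8]
gripper_width: 0.703
gripper_force: 30.0
```

```bash
python3 plan.py 574.5 134.6 74 135 4
python3 - <<'E'
from h import *
c=capture('scene'); im=c['img'][150:330,240:440,::-1]; cv2.imwrite('pics/s2.png',cv2.resize(im,None,fx=3.3,fy=3.3))
E
```

```text
now [575.9 134.6 121.2] yaw 134.9 dyaw 0.1 grip 0.7033880541301059 29.993536435067654 tilt [ 0.0004 -0.0002]
[0.2, 0.2, 11.8], [0.2, 0.2, 11.8], [0.2, 0.2, 11.8], [0.2, 0.2, 11.8], 
rotz per row -0.0002
```

View pics/s2.png

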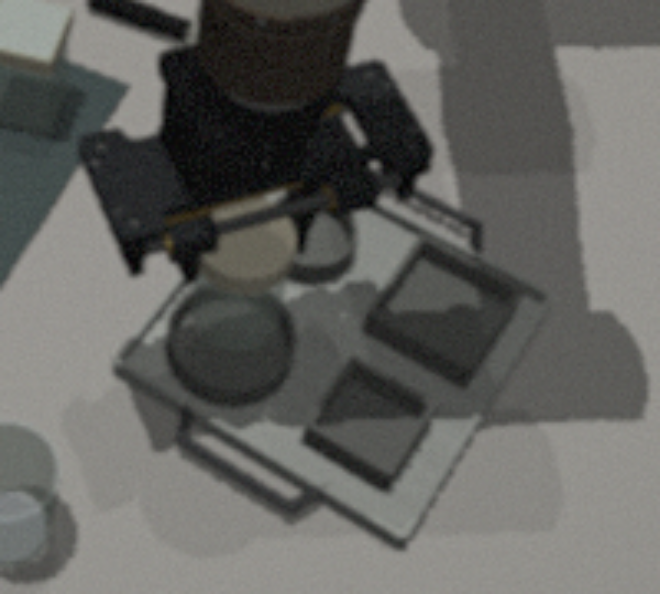

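The crop shows the held jar (lid at (248,245)) coming down over the large round socket at (230,345), and it looks well aligned. I lower it slowly.

Request:
step_arm:
  linear:
    - [0, 0, 12]
    - [0, 0, 12]
    - [0, 0, 10]
    - [0, 0, 6]
    - [0, 0, 4]
    - [0, 0, 3]
    - [0, 0, 0]
  delta_rot:
    - [0, 0, 0]
    - [0, 0, 0]
    - [0, 0, 0]
    - [0, 0, 0]
    - [0, 0, 0]
    - [0, 0, 0]
    - [0, 0, 0]
  grip: [55, 55, 55, 55, 55, 55, 55]

```text
time_s: 8.57
tcp_pos: [0.5758, 0.1342, 0.0743]
ee_rot: [[-0.708, -0.706, 0.001], [-0.706, 0.708, 0.0], [-0.001, -0.0, -1.0]]
wrist_force: [-0.6, -0.5, -2.4]
gripper_width: 0.705
gripper_force: 30.0
```

Request:
step_arm:
  linear:
    - [0, 0, 1]
    - [0, 0, 1]
    - [0, 0, 0]
  delta_rot:
    - [0, 0, 0]
    - [0, 0, 0]
    - [0, 0, 0]
  grip: [55, 55, 55]

```text
time_s: 8.95
tcp_pos: [0.5762, 0.1347, 0.074]
ee_rot: [[-0.708, -0.707, 0.002], [-0.707, 0.708, 0.001], [-0.002, -0.001, -1.0]]
wrist_force: [-3.2, 1.1, 6.8]
gripper_width: 0.705
gripper_force: 30.0
```

Request:
step_arm:
  linear:
    - [0, 0, 0]
    - [0, 0, 0]
    - [0, 0, 0]
    - [0, 0, -15]
    - [0, 0, -40]
    - [0, 0, -40]
    - [0, 0, -31]
    - [0, 0, 0]
  delta_rot:
    - [0, 0, 0]
    - [0, 0, 0]
    - [0, 0, 0]
    - [0, 0, 0]
    - [0, 0, 0]
    - [0, 0, 0]
    - [0, 0, 0]
    - [0, 0, 0]
  grip: [87, 87, 87, 87, 87, 87, 87, 87]

```text
time_s: 9.95
tcp_pos: [0.5773, 0.1347, 0.2024]
ee_rot: [[-0.708, -0.706, 0.007], [-0.706, 0.708, 0.003], [-0.007, -0.003, -1.0]]
wrist_force: [0.0, 0.3, -0.4]
gripper_width: 0.998
gripper_force: 0.0
```

```bash
python3 plan.py 444.5 -82.3 200 98.9 8
```

```text
now [577.3 134.7 202.4] yaw 134.9 dyaw -36.0 grip 0.9975459992163209 0.0 tilt [0.0074 0.003 ]
[30.9, -7.5, 0.3], [30.2, -9.9, 0.3], [29.4, -12.2, 0.3], [28.3, -14.5, 0.3], [27.1, -16.7, 0.3], [25.7, -18.7, 0.3], [24.1, -20.7, 0.3], [22.4, -22.5, 0.3], 
rotz per row 0.0786
```

Request:
step_arm:
  linear:
    - [30.9, -7.5, 0.3]
    - [30.2, -9.9, 0.3]
    - [29.4, -12.2, 0.3]
    - [28.3, -14.5, 0.3]
    - [27.1, -16.7, 0.3]
    - [25.7, -18.7, 0.3]
    - [24.1, -20.7, 0.3]
    - [22.4, -22.5, 0.3]
    - [0, 0, 0]
  delta_rot:
    - [0, 0, 0.0786]
    - [0, 0, 0.0786]
    - [0, 0, 0.0786]
    - [0, 0, 0.0786]
    - [0, 0, 0.0786]
    - [0, 0, 0.0786]
    - [0, 0, 0.0786]
    - [0, 0, 0.0786]
    - [0, 0, 0]
  grip: [87, 87, 87, 87, 87, 87, 87, 87, 87]

```text
time_s: 11.08
tcp_pos: [0.4412, -0.084, 0.1954]
ee_rot: [[-0.988, -0.152, -0.001], [-0.152, 0.988, 0.0], [0.001, 0.0, -1.0]]
wrist_force: [1.0, 0.6, -0.1]
gripper_width: 0.998
gripper_force: 0.0
```

```bash
python3 plan.py 444.5 -82.3 66 98.9 4
python3 - <<'E'
from h import *
c=capture('scene'); im=c['img'][70:330,110:440,::-1]; cv2.imwrite('pics/s3.png',cv2.resize(im,None,fx=2.3,fy=2.3))
print([(r['score'],r['point']) for r in silhouettes('scene','jar_square_large')],proj(c,[.4445,-.0823,.095]))
E
```

```text
now [441.2 -84.  195.4] yaw 98.7 dyaw 0.2 grip 0.9975252341096038 0.0 tilt [-0.0011  0.0001]
[-0.9, 0.3, 32.4], [-0.9, 0.3, 32.4], [-0.9, 0.3, 32.4], [-0.9, 0.3, 32.4], 
rotz per row -0.0007
[(0.68, [247.4, 169.1]), (0.64, [181.9, 185.3])] [247.76705981 156.41748358]
```

View pics/s3.png

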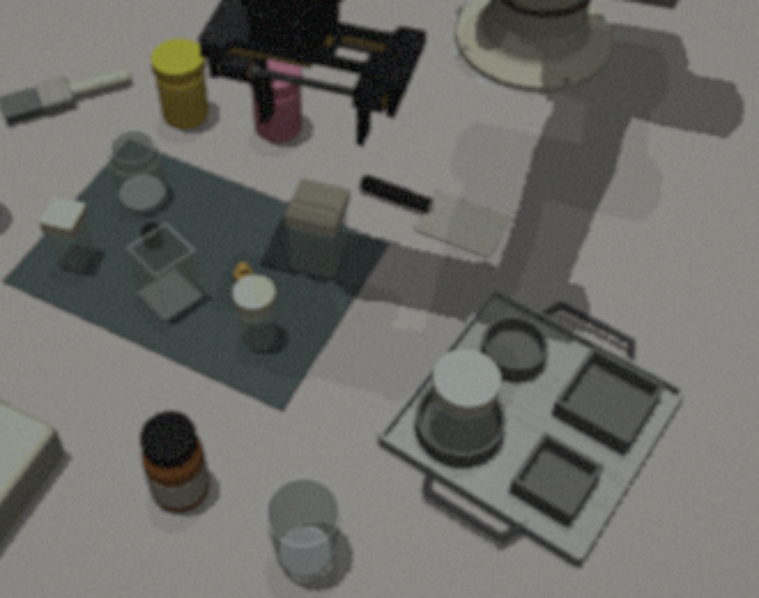

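The large round jar stands in its socket (crop (465,400)). The large square lid is at (318,198), where I predicted it. Now to grasp that one.

Request:
step_arm:
  linear:
    - [-0.9, 0.3, 32.4]
    - [-0.9, 0.3, 32.4]
    - [-0.9, 0.3, 32.4]
    - [-0.9, 0.3, 32.4]
    - [0, 0, 0]
    - [0, 0, 0]
    - [0, 0, 0]
    - [0, 0, 0]
    - [0, 0, 0]
    - [0, 0, 0]
  delta_rot:
    - [0, 0, 0]
    - [0, 0, 0]
    - [0, 0, 0]
    - [0, 0, 0]
    - [0, 0, 0]
    - [0, 0, 0]
    - [0, 0, 0]
    - [0, 0, 0]
    - [0, 0, 0]
    - [0, 0, 0]
  grip: [87, 87, 87, 87, 87, 45, 45, 45, 45, 45]

```text
time_s: 12.42
tcp_pos: [0.4464, -0.081, 0.0666]
ee_rot: [[-0.988, -0.154, 0.001], [-0.154, 0.988, 0.0], [-0.001, -0.0, -1.0]]
wrist_force: [-1.7, 0.6, 3.6]
gripper_width: 0.623
gripper_force: 30.0
```

Request:
step_arm:
  linear:
    - [0, 0, 0]
    - [0, 0, 0]
    - [0, 0, -15]
    - [0, 0, -40]
    - [0, 0, -40]
    - [0, 0, -40]
    - [0, 0, 0]
    - [0, 0, 0]
  delta_rot:
    - [0, 0, 0]
    - [0, 0, 0]
    - [0, 0, 0]
    - [0, 0, 0]
    - [0, 0, 0]
    - [0, 0, 0]
    - [0, 0, 0]
    - [0, 0, 0]
  grip: [45, 45, 45, 45, 45, 45, 45, 45]

```text
time_s: 13.42
tcp_pos: [0.4449, -0.081, 0.1997]
ee_rot: [[-0.988, -0.154, -0.003], [-0.154, 0.988, 0.0], [0.002, 0.001, -1.0]]
wrist_force: [0.1, 0.8, -1.4]
gripper_width: 0.618
gripper_force: 30.0
```

```bash
python3 plan.py 487 252.9 200 81.5 10
```

```text
now [444.9 -81.  199.7] yaw 98.8 dyaw -17.3 grip 0.6180023220975235 29.9875484732911 tilt [-0.0026  0.0005]
[-9.3, 32.3, -0.0], [-8.3, 32.6, -0.0], [-7.3, 32.8, -0.0], [-6.3, 33.1, -0.0], [-5.3, 33.2, -0.0], [-4.3, 33.4, -0.0], [-3.3, 33.5, -0.0], [-2.3, 33.6, -0.0], [-1.3, 33.6, -0.0], [-0.2, 33.7, -0.0], 
rotz per row 0.0303
```

Request:
step_arm:
  linear:
    - [-9.3, 32.3, 0]
    - [-8.3, 32.6, 0]
    - [-7.3, 32.8, 0]
    - [-6.3, 33.1, 0]
    - [-5.3, 33.2, 0]
    - [-4.3, 33.4, 0]
    - [-3.3, 33.5, 0]
    - [-2.3, 33.6, 0]
    - [-1.3, 33.6, 0]
    - [-0.2, 33.7, 0]
  delta_rot:
    - [0, 0, 0.0303]
    - [0, 0, 0.0303]
    - [0, 0, 0.0303]
    - [0, 0, 0.0303]
    - [0, 0, 0.0303]
    - [0, 0, 0.0303]
    - [0, 0, 0.0303]
    - [0, 0, 0.0303]
    - [0, 0, 0.0303]
    - [0, 0, 0.0303]
  grip: [45, 45, 45, 45, 45, 45, 45, 45, 45, 45]

```text
time_s: 14.68
tcp_pos: [0.487, 0.2532, 0.1985]
ee_rot: [[-0.989, 0.149, -0.004], [0.149, 0.989, -0.003], [0.003, -0.004, -1.0]]
wrist_force: [0.3, -0.2, -0.5]
gripper_width: 0.619
gripper_force: 30.0
```

Request:
step_arm:
  linear:
    - [0, 0, 30]
    - [0, 0, 30]
    - [0, 0, 20]
    - [0, 0, 0]
    - [0, 0, 0]
  delta_rot:
    - [0, 0, 0]
    - [0, 0, 0]
    - [0, 0, 0]
    - [0, 0, 0]
    - [0, 0, 0]
  grip: [45, 45, 45, 45, 45]

```text
time_s: 15.3
tcp_pos: [0.4881, 0.2528, 0.1208]
ee_rot: [[-0.989, 0.147, -0.0], [0.147, 0.989, -0.001], [0.0, -0.001, -1.0]]
wrist_force: [-0.6, -0.3, -0.7]
gripper_width: 0.621
gripper_force: 30.0
```

```bash
python3 plan.py 487 252.9 73.5 81.5 4
python3 - <<'E'
from h import *
c=capture('scene'); im=c['img'][150:330,240:440,::-1]; cv2.imwrite('pics/s4.png',cv2.resize(im,None,fx=3.3,fy=3.3))
E
```

```text
now [488.1 252.8 120.8] yaw 81.5 dyaw -0.0 grip 0.6208006741968037 29.987604981288314 tilt [-0.0003 -0.0007]
[0.3, -0.0, 11.8], [0.3, -0.0, 11.8], [0.3, -0.0, 11.8], [0.3, -0.0, 11.8], 
rotz per row 0.0001
```

View pics/s4.png

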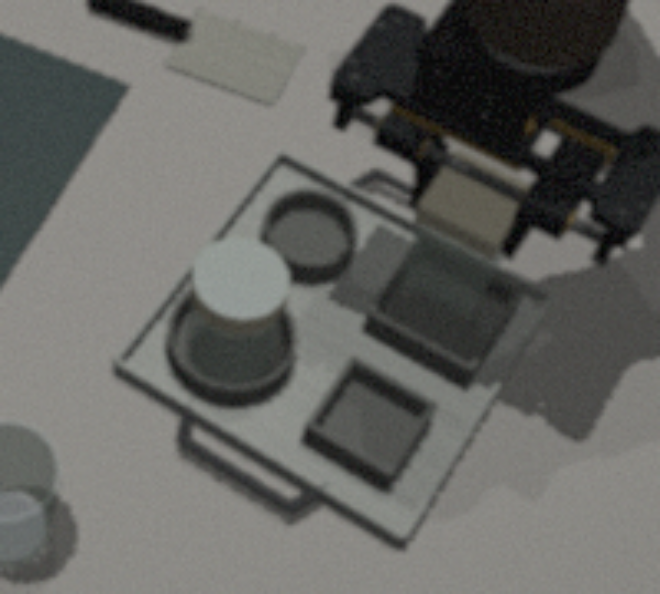

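The crop shows the square jar (glass around (455,265)) over the large square socket at (445,305), turned to match its walls. I lower it.

Request:
step_arm:
  linear:
    - [0.3, 0, 12]
    - [0.3, 0, 12]
    - [0.3, 0, 10]
    - [0, 0, 6]
    - [0, 0, 4]
    - [0, 0, 3]
    - [0, 0, 1]
    - [0, 0, 0]
  delta_rot:
    - [0, 0, 0]
    - [0, 0, 0]
    - [0, 0, 0]
    - [0, 0, 0]
    - [0, 0, 0]
    - [0, 0, 0]
    - [0, 0, 0]
    - [0, 0, 0]
  grip: [45, 45, 45, 45, 45, 45, 45, 45]

```text
time_s: 16.35
tcp_pos: [0.4873, 0.2531, 0.0737]
ee_rot: [[-0.989, 0.147, 0.001], [0.147, 0.989, 0.0], [-0.001, 0.0, -1.0]]
wrist_force: [-0.8, -0.8, 2.2]
gripper_width: 0.615
gripper_force: 30.0
```

Request:
step_arm:
  linear:
    - [0, 0, 0]
    - [0, 0, 0]
    - [0, 0, 0]
    - [0, 0, -15]
    - [0, 0, -40]
    - [0, 0, -40]
    - [0, 0, -31]
    - [0, 0, 0]
  delta_rot:
    - [0, 0, 0]
    - [0, 0, 0]
    - [0, 0, 0]
    - [0, 0, 0]
    - [0, 0, 0]
    - [0, 0, 0]
    - [0, 0, 0]
    - [0, 0, 0]
  grip: [80, 80, 80, 80, 80, 80, 80, 80]

```text
time_s: 17.35
tcp_pos: [0.4886, 0.2541, 0.2032]
ee_rot: [[-0.989, 0.147, 0.006], [0.147, 0.989, 0.005], [-0.005, 0.006, -1.0]]
wrist_force: [-0.3, -0.1, -0.9]
gripper_width: 0.921
gripper_force: 0.0
```

```bash
python3 plan.py 565.4 -90.4 200 81.5 8
```

```text
now [488.6 254.1 203.2] yaw 81.5 dyaw -0.0 grip 0.9206904000994904 0.0 tilt [0.0063 0.0051]
[-15.8, -41.2, 0.4], [-15.8, -41.2, 0.4], [-15.8, -41.2, 0.4], [-15.8, -41.2, 0.4], [-15.8, -41.2, 0.4], [-15.9, -41.2, 0.4], [-15.9, -41.2, 0.4], [-15.9, -41.2, 0.4], 
rotz per row 0.0001
```

Request:
step_arm:
  linear:
    - [-15.8, -41.2, 0.4]
    - [-15.8, -41.2, 0.4]
    - [-15.8, -41.2, 0.4]
    - [-15.8, -41.2, 0.4]
    - [-15.8, -41.2, 0.4]
    - [-15.8, -41.2, 0.4]
    - [-15.8, -41.2, 0.4]
    - [-15.8, -41.2, 0.4]
    - [0, 0, 0]
    - [0, 0, 0]
  delta_rot:
    - [0, 0, 0]
    - [0, 0, 0]
    - [0, 0, 0]
    - [0, 0, 0]
    - [0, 0, 0]
    - [0, 0, 0]
    - [0, 0, 0]
    - [0, 0, 0]
    - [0, 0, 0]
    - [0, 0, 0]
  grip: [70, 70, 70, 70, 70, 70, 70, 70, 70, 70]

```text
time_s: 18.6
tcp_pos: [0.563, -0.0915, 0.1954]
ee_rot: [[-0.989, 0.148, -0.001], [0.148, 0.989, 0.0], [0.001, 0.0, -1.0]]
wrist_force: [-0.3, -0.4, -0.1]
gripper_width: 0.808
gripper_force: 0.0
```

```bash
python3 plan.py 565.4 -90.4 52 81.5 4
python3 - <<'E'
from h import *
c=capture('scene'); im=c['img'][70:330,110:440,::-1]; cv2.imwrite('pics/s5.png',cv2.resize(im,None,fx=2.3,fy=2.3))
print(proj(c,[.5654,-.0904,.081]), [(r['score'],r['point']) for r in silhouettes('scene','jar_round_small')])
E
```

```text
now [563.  -91.5 195.4] yaw 81.5 dyaw 0.0 grip 0.8079083162053079 0.0 tilt [-0.0011  0.0002]
[-0.5, 0.4, 35.9], [-0.5, 0.4, 35.9], [-0.5, 0.4, 35.9], [-0.5, 0.4, 35.9], 
rotz per row -0.0001
[220.0060229 195.5031657] [(0.6, [221.7, 202.9])]
```

View pics/s5.png

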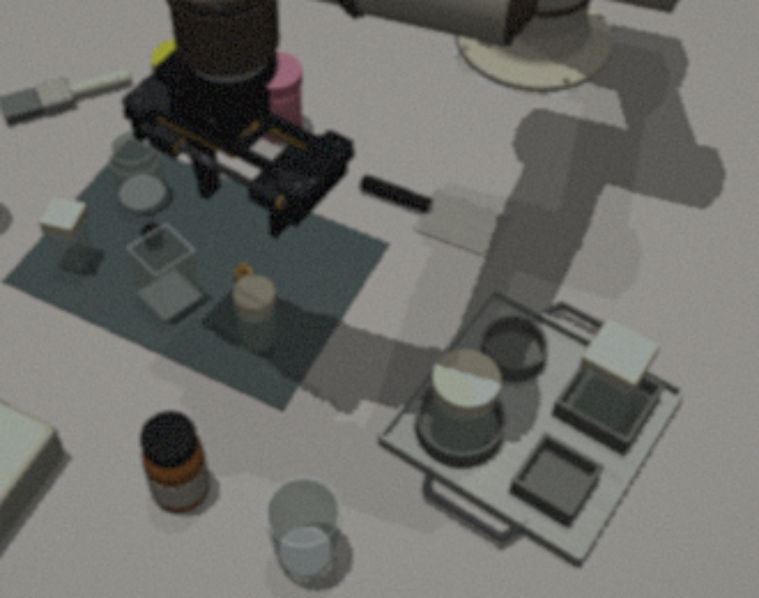

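Both large jars stand in their sockets (crop (465,400) and (612,365)). The small round lid at (254,292) matches the prediction of (253,289). I grasp it.

Request:
step_arm:
  linear:
    - [-0.5, 0.4, 35.9]
    - [-0.5, 0.4, 35.9]
    - [-0.5, 0.4, 35.9]
    - [-0.5, 0.4, 35.9]
    - [0, 0, 0]
    - [0, 0, 0]
    - [0, 0, 0]
    - [0, 0, 0]
    - [0, 0, 0]
    - [0, 0, 0]
  delta_rot:
    - [0, 0, 0]
    - [0, 0, 0]
    - [0, 0, 0]
    - [0, 0, 0]
    - [0, 0, 0]
    - [0, 0, 0]
    - [0, 0, 0]
    - [0, 0, 0]
    - [0, 0, 0]
    - [0, 0, 0]
  grip: [70, 70, 70, 70, 70, 33, 33, 33, 33, 33]

```text
time_s: 19.95
tcp_pos: [0.5665, -0.0903, 0.0532]
ee_rot: [[-0.989, 0.147, 0.002], [0.147, 0.989, 0.0], [-0.002, 0.0, -1.0]]
wrist_force: [0.5, 1.3, 3.5]
gripper_width: 0.473
gripper_force: 29.9
```

Request:
step_arm:
  linear:
    - [0, 0, 0]
    - [0, 0, 0]
    - [0, 0, -15]
    - [0, 0, -40]
    - [0, 0, -40]
    - [0, 0, -40]
    - [0, 0, 0]
    - [0, 0, 0]
  delta_rot:
    - [0, 0, 0]
    - [0, 0, 0]
    - [0, 0, 0]
    - [0, 0, 0]
    - [0, 0, 0]
    - [0, 0, 0]
    - [0, 0, 0]
    - [0, 0, 0]
  grip: [33, 33, 33, 33, 33, 33, 33, 33]

```text
time_s: 20.95
tcp_pos: [0.5647, -0.0903, 0.1866]
ee_rot: [[-0.989, 0.148, -0.002], [0.148, 0.989, 0.001], [0.002, 0.0, -1.0]]
wrist_force: [-1.0, 0.8, -2.3]
gripper_width: 0.471
gripper_force: 30.0
```

```bash
python3 plan.py 471.6 150 195 81.5 8
```

```text
now [564.7 -90.3 186.6] yaw 81.5 dyaw 0.0 grip 0.47081666215094925 29.979799166321754 tilt [-0.0018  0.0006]
[16.0, 28.0, -1.0], [16.0, 28.0, -1.0], [16.0, 28.0, -1.0], [16.0, 28.0, -1.0], [16.0, 28.0, -1.0], [16.0, 28.0, -1.0], [15.9, 28.0, -1.0], [15.9, 28.0, -1.0], 
rotz per row -0.0
```

Request:
step_arm:
  linear:
    - [16, 28, -1]
    - [16, 28, -1]
    - [16, 28, -1]
    - [16, 28, -1]
    - [16, 28, -1]
    - [16, 28, -1]
    - [16, 28, -1]
    - [16, 28, -1]
    - [0, 0, 0]
  delta_rot:
    - [0, 0, 0]
    - [0, 0, 0]
    - [0, 0, 0]
    - [0, 0, 0]
    - [0, 0, 0]
    - [0, 0, 0]
    - [0, 0, 0]
    - [0, 0, 0]
    - [0, 0, 0]
  grip: [33, 33, 33, 33, 33, 33, 33, 33, 33]

```text
time_s: 22.08
tcp_pos: [0.4708, 0.151, 0.1938]
ee_rot: [[-0.989, 0.145, -0.003], [0.145, 0.989, -0.002], [0.003, -0.002, -1.0]]
wrist_force: [0.5, 0.3, -0.8]
gripper_width: 0.476
gripper_force: 30.0
```

Request:
step_arm:
  linear:
    - [0, 0, 30]
    - [0, 0, 30]
    - [0, 0, 25]
    - [0, 0, 0]
    - [0, 0, 0]
  delta_rot:
    - [0, 0, 0]
    - [0, 0, 0]
    - [0, 0, 0]
    - [0, 0, 0]
    - [0, 0, 0]
  grip: [33, 33, 33, 33, 33]

```text
time_s: 22.7
tcp_pos: [0.4726, 0.1498, 0.1107]
ee_rot: [[-0.989, 0.148, 0.0], [0.148, 0.989, -0.0], [-0.0, -0.0, -1.0]]
wrist_force: [-0.8, 0.6, -1.0]
gripper_width: 0.47
gripper_force: 30.0
```

```bash
python3 plan.py 471.6 150 60 81.5 4
python3 - <<'E'
from h import *
c=capture('scene'); im=c['img'][150:330,240:440,::-1]; cv2.imwrite('pics/s6.png',cv2.resize(im,None,fx=3.3,fy=3.3))
E
```

```text
now [472.6 149.8 110.7] yaw 81.5 dyaw -0.0 grip 0.46988431915418194 29.97825478669256 tilt [ 0.0004 -0.0002]
[0.3, 0.0, 12.7], [0.3, 0.0, 12.7], [0.3, 0.0, 12.7], [0.3, 0.0, 12.7], 
rotz per row 0.0
```

View pics/s6.png

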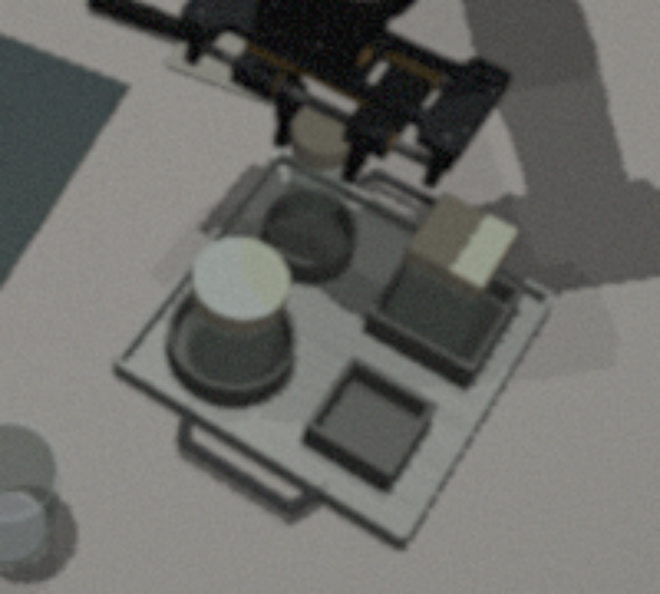

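The small round jar (lid at crop (320,135)) is above the small round socket at (310,230). I lower it.

Request:
step_arm:
  linear:
    - [0.3, 0, 12]
    - [0.3, 0, 12]
    - [0.3, 0, 12]
    - [0, 0, 7]
    - [0, 0, 4]
    - [0, 0, 3]
    - [0, 0, 1]
    - [0, 0, 0]
  delta_rot:
    - [0, 0, 0]
    - [0, 0, 0]
    - [0, 0, 0]
    - [0, 0, 0]
    - [0, 0, 0]
    - [0, 0, 0]
    - [0, 0, 0]
    - [0, 0, 0]
  grip: [33, 33, 33, 33, 33, 33, 33, 33]

```text
time_s: 23.75
tcp_pos: [0.4717, 0.1503, 0.0601]
ee_rot: [[-0.989, 0.147, 0.001], [0.147, 0.989, 0.0], [-0.001, 0.0, -1.0]]
wrist_force: [-0.7, -0.3, 4.3]
gripper_width: 0.474
gripper_force: 29.9
```

Request:
step_arm:
  linear:
    - [0, 0, 0]
    - [0, 0, 0]
    - [0, 0, 0]
    - [0, 0, -15]
    - [0, 0, -40]
    - [0, 0, -40]
    - [0, 0, -45]
    - [0, 0, 0]
  delta_rot:
    - [0, 0, 0]
    - [0, 0, 0]
    - [0, 0, 0]
    - [0, 0, 0]
    - [0, 0, 0]
    - [0, 0, 0]
    - [0, 0, 0]
    - [0, 0, 0]
  grip: [65, 65, 65, 65, 65, 65, 65, 65]

```text
time_s: 24.75
tcp_pos: [0.4732, 0.1514, 0.203]
ee_rot: [[-0.989, 0.147, 0.007], [0.147, 0.989, 0.005], [-0.007, 0.006, -1.0]]
wrist_force: [0.1, 0.5, -0.1]
gripper_width: 0.746
gripper_force: 0.0
```

```bash
python3 plan.py 563.7 -317.9 195 100.3 10
```

```text
now [473.2 151.4 203. ] yaw 81.5 dyaw 18.8 grip 0.7459848226026484 0.0 tilt [0.0074 0.0045]
[-15.8, -45.1, 0.8], [-14.4, -45.6, 0.8], [-12.9, -46.0, 0.8], [-11.4, -46.4, 0.8], [-9.8, -46.8, 0.8], [-8.3, -47.1, 0.8], [-6.7, -47.3, 0.8], [-5.2, -47.5, 0.8], [-3.6, -47.7, 0.8], [-2.1, -47.7, 0.8], 
rotz per row -0.0327
```

Request:
step_arm:
  linear:
    - [-15.8, -45.1, 0.4]
    - [-14.4, -45.6, 0.4]
    - [-12.9, -46, 0.4]
    - [-11.4, -46.4, 0.4]
    - [-9.8, -46.8, 0.4]
    - [-8.3, -47.1, 0.4]
    - [-6.7, -47.3, 0.4]
    - [-5.2, -47.5, 0.4]
    - [-3.6, -47.7, 0.4]
    - [-2.1, -47.7, 0.4]
  delta_rot:
    - [0, 0, -0.0327]
    - [0, 0, -0.0327]
    - [0, 0, -0.0327]
    - [0, 0, -0.0327]
    - [0, 0, -0.0327]
    - [0, 0, -0.0327]
    - [0, 0, -0.0327]
    - [0, 0, -0.0327]
    - [0, 0, -0.0327]
    - [0, 0, -0.0327]
  grip: [66, 66, 66, 66, 66, 66, 66, 66, 66, 66]

```text
time_s: 26.0
tcp_pos: [0.5611, -0.3205, 0.1936]
ee_rot: [[-0.984, -0.179, -0.002], [-0.179, 0.984, 0.001], [0.002, 0.001, -1.0]]
wrist_force: [0.6, 0.6, 0.2]
gripper_width: 0.759
gripper_force: 0.0
```

Request:
step_arm:
  linear:
    - [0, 0, 0]
    - [0, 0, 0]
  delta_rot:
    - [0, 0, 0]
    - [0, 0, 0]
  grip: [66, 66]

```text
time_s: 26.25
tcp_pos: [0.5607, -0.3188, 0.1938]
ee_rot: [[-0.984, -0.177, -0.002], [-0.177, 0.984, 0.001], [0.002, 0.002, -1.0]]
wrist_force: [0.8, 1.4, 0.8]
gripper_width: 0.758
gripper_force: 0.0
```

```bash
python3 plan.py 563.7 -317.9 53 100.3 4
python3 - <<'E'
from h import *
c=capture('scene'); im=c['img'][70:330,80:410,::-1]; cv2.imwrite('pics/s7.png',cv2.resize(im,None,fx=2.3,fy=2.3))
print((proj(c,[.5637,-.3179,.081])-[80,70])*2.3)
E
```

```text
now [ 560.7 -318.8  193.8] yaw 100.2 dyaw 0.1 grip 0.7582265419393456 0.0 tilt [-0.0023  0.0012]
[-0.8, 0.1, 35.2], [-0.8, 0.1, 35.2], [-0.8, 0.1, 35.2], [-0.8, 0.1, 35.2], 
rotz per row -0.0004
[130.6754566  208.82645066]
```

View pics/s7.png

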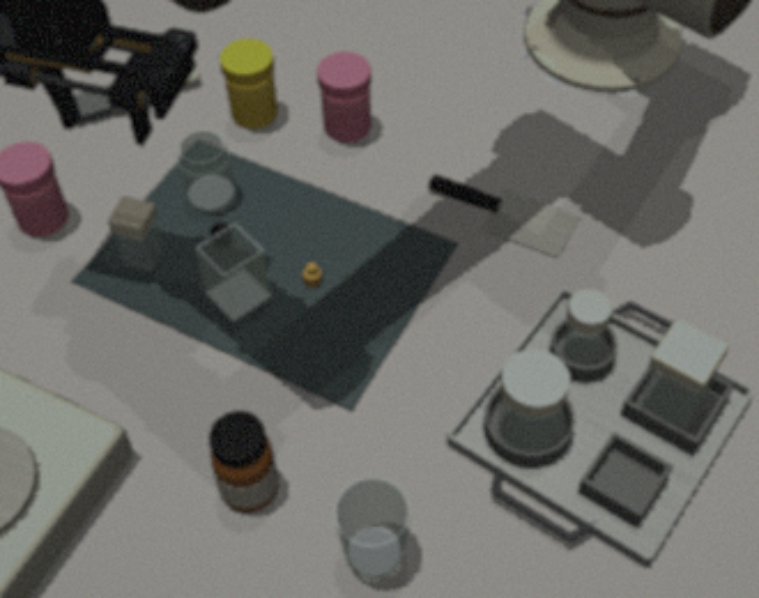

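Three jars now stand in their sockets. The small square lid at crop (133,211) matches the prediction of (131,209), so I descend on it.

Request:
step_arm:
  linear:
    - [-0.8, 0.1, 35.2]
    - [-0.8, 0.1, 35.2]
    - [-0.8, 0.1, 35.2]
    - [-0.6, 0.1, 35.2]
    - [0, 0, 0]
    - [0, 0, 0]
    - [0, 0, 0]
    - [0, 0, 0]
    - [0, 0, 0]
    - [0, 0, 0]
  delta_rot:
    - [0, 0, 0]
    - [0, 0, 0]
    - [0, 0, 0]
    - [0, 0, 0]
    - [0, 0, 0]
    - [0, 0, 0]
    - [0, 0, 0]
    - [0, 0, 0]
    - [0, 0, 0]
    - [0, 0, 0]
  grip: [66, 66, 66, 66, 66, 30, 30, 30, 30, 30]

```text
time_s: 27.55
tcp_pos: [0.5648, -0.3183, 0.0555]
ee_rot: [[-0.984, -0.178, 0.001], [-0.178, 0.984, -0.001], [-0.001, -0.001, -1.0]]
wrist_force: [0.4, 1.0, 3.8]
gripper_width: 0.434
gripper_force: 30.0
```

Request:
step_arm:
  linear:
    - [0, 0, 0]
    - [0, 0, 0]
    - [0, 0, -15]
    - [0, 0, -40]
    - [0, 0, -40]
    - [0, 0, -45]
    - [0, 0, 0]
    - [0, 0, 0]
  delta_rot:
    - [0, 0, 0]
    - [0, 0, 0]
    - [0, 0, 0]
    - [0, 0, 0]
    - [0, 0, 0]
    - [0, 0, 0]
    - [0, 0, 0]
    - [0, 0, 0]
  grip: [30, 30, 30, 30, 30, 30, 30, 30]

```text
time_s: 28.55
tcp_pos: [0.5637, -0.3179, 0.194]
ee_rot: [[-0.984, -0.178, -0.001], [-0.178, 0.984, 0.001], [0.001, 0.001, -1.0]]
wrist_force: [0.2, 0.1, -0.8]
gripper_width: 0.432
gripper_force: 30.0
```

```bash
python3 plan.py 589.9 237.5 200 81.5 14
```

```text
now [ 563.7 -317.9  194. ] yaw 100.2 dyaw -18.7 grip 0.4320537791038392 29.999460987746716 tilt [-0.0008  0.001 ]
[-8.9, 38.7, -0.4], [-8.0, 38.9, -0.4], [-7.1, 39.1, -0.4], [-6.2, 39.2, -0.4], [-5.2, 39.4, -0.4], [-4.3, 39.5, -0.4], [-3.4, 39.6, -0.4], [-2.5, 39.6, -0.4], [-1.5, 39.7, -0.4], [-0.6, 39.7, -0.4], [0.3, 39.7, -0.4], [1.2, 39.7, -0.4], [2.2, 39.7, -0.4], [3.1, 39.6, -0.4], 
rotz per row 0.0233
```

Request:
step_arm:
  linear:
    - [-8.9, 38.7, -0.4]
    - [-8, 38.9, -0.4]
    - [-7.1, 39.1, -0.4]
    - [-6.2, 39.2, -0.4]
    - [-5.2, 39.4, -0.4]
    - [-4.3, 39.5, -0.4]
    - [-3.4, 39.6, -0.4]
    - [-2.5, 39.6, -0.4]
    - [-1.5, 39.7, -0.4]
    - [-0.6, 39.7, -0.4]
  delta_rot:
    - [0, 0, 0.0233]
    - [0, 0, 0.0233]
    - [0, 0, 0.0233]
    - [0, 0, 0.0233]
    - [0, 0, 0.0233]
    - [0, 0, 0.0233]
    - [0, 0, 0.0233]
    - [0, 0, 0.0233]
    - [0, 0, 0.0233]
    - [0, 0, 0.0233]
  grip: [30, 30, 30, 30, 30, 30, 30, 30, 30, 30]

```text
time_s: 29.8
tcp_pos: [0.5817, 0.0795, 0.1965]
ee_rot: [[-0.998, 0.055, -0.004], [0.055, 0.998, -0.001], [0.004, -0.001, -1.0]]
wrist_force: [0.1, 0.0, -1.4]
gripper_width: 0.433
gripper_force: 30.0
```

Request:
step_arm:
  linear:
    - [0.3, 39.7, -0.4]
    - [1.2, 39.7, -0.4]
    - [2.2, 39.7, -0.4]
    - [3.1, 39.6, -0.4]
    - [0, 0, 0]
    - [0, 0, 30]
    - [0, 0, 30]
    - [0, 0, 25]
    - [0, 0, 0]
    - [0, 0, 0]
  delta_rot:
    - [0, 0, 0.0233]
    - [0, 0, 0.0233]
    - [0, 0, 0.0233]
    - [0, 0, 0.0233]
    - [0, 0, 0]
    - [0, 0, 0]
    - [0, 0, 0]
    - [0, 0, 0]
    - [0, 0, 0]
    - [0, 0, 0]
  grip: [30, 30, 30, 30, 30, 30, 30, 30, 30, 30]

```text
time_s: 31.05
tcp_pos: [0.5906, 0.2369, 0.1156]
ee_rot: [[-0.989, 0.147, 0.001], [0.147, 0.989, -0.0], [-0.001, -0.0, -1.0]]
wrist_force: [0.3, 0.5, -0.2]
gripper_width: 0.434
gripper_force: 30.0
```

```bash
python3 plan.py 589.9 237.5 62.5 81.5 4
python3 - <<'E'
from h import *
c=capture('scene'); im=c['img'][150:330,240:440,::-1]; cv2.imwrite('pics/s8.png',cv2.resize(im,None,fx=3.3,fy=3.3))
E
```

```text
now [590.6 236.9 115.6] yaw 81.6 dyaw -0.1 grip 0.43376459756982044 29.999568723142147 tilt [ 0.0007 -0.0002]
[0.2, 0.1, 13.3], [0.2, 0.1, 13.3], [0.2, 0.1, 13.3], [0.2, 0.1, 13.3], 
rotz per row 0.0002
```

View pics/s8.png

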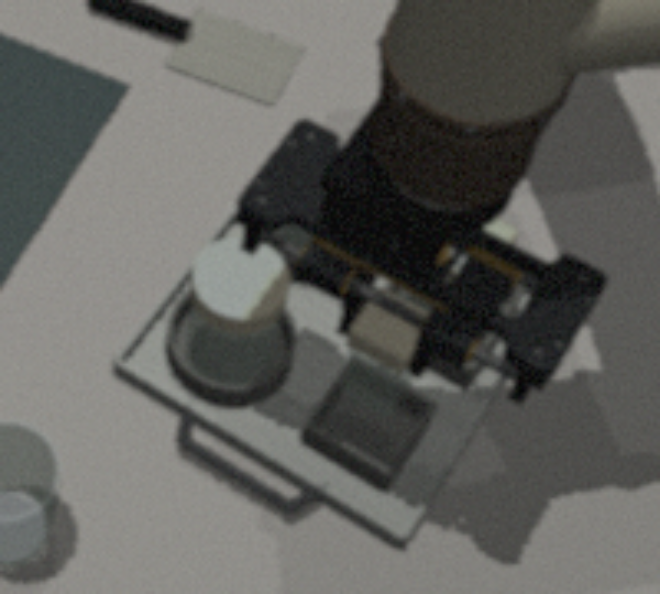

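The small square jar (lid at crop (385,335)) is over the small square socket at (370,420). The gripper body will clear the large round jar by about 30 mm. I lower it.

Request:
step_arm:
  linear:
    - [0.2, 0.1, 12]
    - [0.2, 0.1, 12]
    - [0.2, 0.1, 12]
    - [0, 0, 8]
    - [0, 0, 5]
    - [0, 0, 4]
    - [0, 0, 1]
    - [0, 0, 0]
  delta_rot:
    - [0, 0, 0]
    - [0, 0, 0]
    - [0, 0, 0]
    - [0, 0, 0]
    - [0, 0, 0]
    - [0, 0, 0]
    - [0, 0, 0]
    - [0, 0, 0]
  grip: [30, 30, 30, 30, 30, 30, 30, 30]

```text
time_s: 32.1
tcp_pos: [0.5899, 0.2377, 0.0624]
ee_rot: [[-0.989, 0.146, 0.001], [0.146, 0.989, 0.0], [-0.001, 0.0, -1.0]]
wrist_force: [-1.9, -0.5, 5.1]
gripper_width: 0.438
gripper_force: 30.0
```

Request:
step_arm:
  linear:
    - [0, 0, 0]
    - [0, 0, 0]
    - [0, 0, 0]
    - [0, 0, -15]
    - [0, 0, -40]
    - [0, 0, -40]
    - [0, 0, -45]
    - [-20, 0, 0]
    - [-20, 0, 0]
    - [0, 0, 0]
  delta_rot:
    - [0, 0, 0]
    - [0, 0, 0]
    - [0, 0, 0]
    - [0, 0, 0]
    - [0, 0, 0]
    - [0, 0, 0]
    - [0, 0, 0]
    - [0, 0, 0]
    - [0, 0, 0]
    - [0, 0, 0]
  grip: [62, 62, 62, 62, 62, 62, 62, 62, 62, 62]

```text
time_s: 33.35
tcp_pos: [0.63, 0.2315, 0.2016]
ee_rot: [[-0.989, 0.148, 0.001], [0.148, 0.989, 0.0], [-0.001, 0.001, -1.0]]
wrist_force: [-1.1, 1.1, 0.3]
gripper_width: 0.712
gripper_force: 0.0
```

Request:
step_arm:
  linear:
    - [0, -40, 0]
    - [0, -40, 0]
    - [0, -40, 0]
    - [0, -40, 0]
    - [0, -40, 0]
    - [0, -40, 0]
    - [0, 0, 0]
    - [0, 0, 0]
  delta_rot:
    - [0, 0, 0]
    - [0, 0, 0]
    - [0, 0, 0]
    - [0, 0, 0]
    - [0, 0, 0]
    - [0, 0, 0]
    - [0, 0, 0]
    - [0, 0, 0]
  grip: [62, 62, 62, 62, 62, 62, 62, 62]

```text
time_s: 34.35
tcp_pos: [0.5938, -0.0053, 0.2016]
ee_rot: [[-0.989, 0.147, 0.001], [0.147, 0.989, 0.0], [-0.001, 0.0, -1.0]]
wrist_force: [1.4, 0.6, 0.8]
gripper_width: 0.714
gripper_force: 0.0
```

Run:
```python
from h import *
c=capture('scene'); im=c['img'][60:330,80:430,::-1]; cv2.imwrite('pics/s9.png',cv2.resize(im,None,fx=2.2,fy=2.2))
```

```text
(no output)
```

View pics/s9.png

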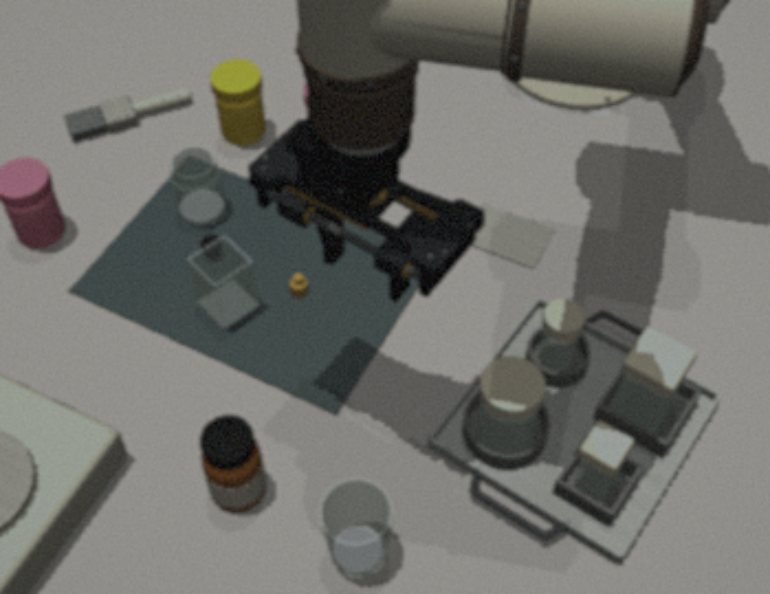

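All four closed jars stand upright in their own sockets (crop (512,415), (563,345), (655,375) and (605,470)). The open jars at (205,190) and (225,285) have not moved, and the gripper is clear.

```bash
python3 -c "
from station import *
print(finish_job())"
```

```text
the job is handed in; nothing more can be done
None
```

The four closed jars each stand upright in the socket of their own shape and size, the two open jars were left where they stood, and the job is handed in at about 34 s of the 120 s allowed; no verdict was returned.

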